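# Clamp the glued tin with the ratchet trigger and keep hold

### The arm

A 6-joint arm with a two-finger parallel gripper is mounted at the origin on the work surface. World frame = base frame: x ahead of the robot, y to its left, z up, the work surface at z = 0. Lengths are in mm, angles in rad, forces in N, time in s.
With the tool pointing down it reaches from about 275 to 750 mm from the base axis. Payload 10.2 kg.
Tool frame: the origin (TCP) lies midway between the tips of the shut fingers; the grasp point (between the pads) lies grasp_offset behind it (grasp_offset is the distance from the TCP to the grasp point, in mm); x points along the fingers, z is the direction in which the jaws open and shut, and the axes are right-handed (so a half turn about x gives the same grasp; the last joint's range is limited). The gripper opens to 85 mm and grips with 20 to 120 N. Pads are 22 mm wide; open, the fingers measure 114 mm over their backs; the gripper's body (76 mm by 85 mm) begins 54 mm behind the grasp point. The pads swing forward as they close: fully open they stand 13 mm farther back than shut.
Start: joints at [1.107, 0.313, 1.498, -0, 1.331, -0.223], TCP at [125.214, 509.855, 231.294] pointing down, gripper open.
Joint ranges: [-2.94, 2.94], [-0.97, 2.17], [0.19, 2.56], [-1.23, 4.37], [0.02, 3.11], [-2.88, 2.88]. Speed limits (rad/s): [2.39, 2.39, 3.01, 3.14, 3.14, 3.14].

### API

Orientations are given as a unit quaternion [w, x, y, z].
In Python, from rig import sense, capture, calibration, finish_job, grasp_offset gives the robot as it stands.
- The arm moves only by the shell command python3 -m jog 'ROWS' [FORCE]. ROWS is JSON, a list of rows, each an object with "linear": the shift along the tool's x, y, z scaled (see below), a list of three; "rotation": the turn, a rotation vector about the tool's x, y, z scaled (see below), a list of three; "grip": the finger opening in mm, from 0 to 85.4. A call has 1 to 20 rows; each row is the pose to reach, as a shift and turn from the pose measured when the call began, along the tool's axes at that moment; what a row does not reach only later rows make up. The controller multiplies each number of a shift by 0.3 m and each number of a turn by 0.5 rad. A row lasts 1/12 s, in which the tool goes at most 41.7 mm and 7.16 degrees, less where a joint would pass 70% of its speed; a pose out of reach is approached as far as the arm can. A call with a number of a shift or a turn outside -1 to 1 is refused whole. A call with a gripper value outside its range is refused whole. The fingers move at their own pace and stop on an object; FORCE is the grip in N (left out, the last holds). Time passes only in rows, so rows that repeat a pose let the fingers close. It gives the time, the measured TCP pose, the force and the opening at its end, in the units of the state.
- sense(): the state, without advancing time (a new reading comes with each control period).
- capture(name): name is "side" or "top" or "wrist"; returns (picture, depth): 400x640x3 uint8, red, green, blue; 400x640 float32, mm along the optical axis (not along the pixel's ray), 0 where there is no reading.
- calibration(name): a dict with "intrinsics" (3x3 intrinsics, pixels), "world_from_camera" (4x4, takes a point from camera to world coordinates). Camera axes: x right, y up, looking along -z (the intrinsics and any distortion apply to the point x, -y, -z); pixel columns grow to the right and rows downward; lengths in mm; the calibration is good to about 2 mm. A picture is of the moment at which its call begins: read the wrist's pose just before it. calibration takes no time and is no camera call; for the wrist camera it gives the pose at the moment of the call.
- finish_job(): hands the job in, once; it reports no verdict.
The state is a dict: "time_s": time; "joints": joint angles; "dq": joint speeds; "tau": joint torques, N m; "eef_pos": TCP position; "ee_rot": TCP orientation; "force": force on the tool from outside, world axes, zero at the start; "wrist_torque": the same for the moment, N m; "grip_width": opening from 0.0 (shut) to 1.0 (fully open).
Only numpy, scipy, OpenCV 4.12 (cv2) and the standard library are available. Lean on these libraries where they do the work, as an engineer would, in place of code of your own. Each camera call takes 0.05 s, during which the arm holds its last target.

### The job

Stand the tin with the glued-on wooden plaque upright on the bed of the blue clamp, plaque facing pad or anvil, and let go of it. Then pump the orange trigger, moving the jaw no other way, until the sprung pad presses the tin against the anvil and is pushed in about 1 cm (green band entering the jaw); never into the red, which dents the tin. Finish while still squeezing the trigger, with jar, tape and offcut left where they are.

Things in the scene. Friction and masses are not known exactly. Their poses are not given: they have to be found in the camera images.
- clamp: Blue and grey bench clamp, fixed to the worktop. Origin on its centre line at worktop height; its y axis runs along the clamp from the handle (-y) to the anvil (+y), z up; all 'clamp' figures are mm in this frame. Grey bed: 60 wide (x), y -165 to 145, top z = 12. Housing: two blue cheeks, 44 wide over all, y -119 to -47, top z = 110. The jaw's rod sticks out behind, at z = 42, as far as y = -179.
- anvil (a point): Centre of the fixed anvil's face (clamp y = 110, z = 43): upright blue plate 50 mm wide (x), 18 mm thick, its top 75 mm above the worktop; the tin is pressed against it.
- bed (a point): Point on the centre line of the bed's top (clamp y = 74, z = 12), 36 mm short of the anvil's face: the tin (60 mm long) centred over it leaves 6 mm to the anvil and at least 14 mm to the pad as it starts.
- grip (a point): Middle of the fixed upright grip (blue, black sleeve) at the same height: clamp y = -93, z = 161. The grip is 30 mm wide (x), 14 thick (clamp y -100 to -86), its top 185 mm above the worktop. It does not move.
- trigger: Orange trigger lever on the +y side of the grip, 26 mm wide (x), 10 thick; origin on its hinge, 101 mm above the worktop; top at 175. Its upper end is squeezed towards the grip (clamp -y) against a spring, 4 to 20 N, to a stop. A full squeeze drives the jaw to +y by 6 to 7 mm (4 to 6 once pressing), part squeezes less; on release the trigger springs back and the jaw stays.
- trigger_mid (a point): Middle of the trigger 60 mm above its hinge, 161 mm above the worktop: clamp y = -62 at rest, -78 fully squeezed (16 mm travel). Grip and trigger together measure 43 mm here at rest (clamp y -100 to -57), 27 mm fully squeezed (-100 to -73, 3 mm gap left between them).
- jaw: Moving jaw: yellow 40 x 10 x 40 mm head on a toothed steel rod through the housing, origin at the head's centre, 42 mm above the worktop; axes as the clamp's. It slides along clamp y only , forward through 4 N of friction, and a catch keeps it from going back.
- pad_face (a point): Centre of the front face of the black sprung pad (40 x 40 mm plate, 8 thick) carried by the jaw, 34 mm ahead (+y) of the jaw's origin when not pushed in, 42 mm above the worktop. Starts 80 to 102 mm from the anvil's face.
- pad (a joint): How far the pad is pushed back into the jaw, m: 0 free, 0.021 bottomed. Spring 1 N per mm. Its stem has bands that enter the jaw head in turn: white 0 to 4 mm, green 4 to 16, red beyond.
- tin_center (a point): Centre, half-way up, of the tin box: upright, bare metal with a green lid, 46 mm wide along its x, 60 mm along its y including the 8 mm brown wooden plaque on its +y face, 60 mm high; 0.12 to 0.22 kg. Starts on the worktop beyond the clamp.
- jar: Glass jar with yellow cap, 58 mm across, 75 mm high; origin under its centre. Leave alone.
- tape: Orange ring of tape, 68 mm across, 24 mm high; origin under its centre. Leave alone.
- offcut: Wood offcut 50 x 60 x 32 mm; origin under its centre. Leave alone.
Not all that is in view belongs to the job. Of the things like the part that bears tin_center, leave any that is purple; of the rest the smaller one is meant.

How it is judged:
By the outcome, as a careful person would: the job done as asked, in the order asked, and still so for the second after the job is handed in, while the arm keeps its last pose, push and grip.
It also fails if it takes over 58 s, if anything falls off the work surface, if the arm or the gripper's body presses on something with over 40 N, if the wrist force passes 120 N, or if a joint passes its speed limit or range.

## Working session

There is one attempt and no reset: what is moved stays moved. The work goes in short steps, Python scripts to look and compute and a shell command to move; the robot and the scene stay as the last step left them, time stands still between calls to the robot, and variables do not carry over. Pictures are saved under pics/ and viewed, and the job is handed in when it is done.

```bash
mkdir -p pics; ls
python3 - <<'E'
from rig import *
import cv2,numpy as np
print(sense()); print(grasp_offset if not callable(grasp_offset) else grasp_offset())
for n in("side","top","wrist"):
    c=calibration(n); print(n,np.round(c["intrinsics"],1).tolist(),np.round(c["world_from_camera"],3).tolist(),[k for k in c])
    p,d=capture(n); cv2.imwrite(f"pics/{n}0.png",p[:,:,::-1]); np.save(f"pics/{n}0.npy",d)
E
```

```text
pics
{'time_s': 0.0, 'joints': array([ 1.10661741e+00,  3.13389223e-01,  1.49842579e+00,  4.06914104e-06,
        1.33099677e+00, -2.23405839e-01]), 'dq': array([-6.75284427e-06, -2.72018357e-04,  4.85750703e-04, -2.15847392e-05,
       -7.12231769e-04,  1.55845554e-03]), 'tau': array([ 1.91136336e-03, -4.12269795e+01, -2.59741724e+01, -1.22052952e-04,
        4.17128336e-03,  3.38313203e-05]), 'eef_pos': array([125.08551784, 509.6200452 , 230.77042711]), 'ee_rot': array([ 0.55603896, -0.43651577,  0.55681951,  0.43614986]), 'force': array([-0.92689511,  0.00888174,  0.06603346]), 'wrist_torque': array([-0.01826349, -0.00469907,  0.00617864]), 'grip_width': 1.0005930813457176}
18.700000000000003
side [[453.5, 0.0, 325.9], [0.0, 453.5, 194.7], [0.0, 0.0, 1.0]] [[0.744, 0.436, -0.507, 62.65], [-0.668, 0.48, -0.568, -610.23], [-0.004, 0.761, 0.648, 829.505], [0.0, 0.0, 0.0, 1.0]] ['intrinsics', 'world_from_camera']
top [[392.3, 0.0, 320.3], [0.0, 392.3, 194.7], [0.0, 0.0, 1.0]] [[0.114, 0.966, -0.232, 379.124], [-0.993, 0.113, -0.02, -13.863], [0.007, 0.232, 0.973, 1044.15], [0.0, 0.0, 0.0, 1.0]] ['intrinsics', 'world_from_camera']
wrist [[337.8, 0.0, 318.8], [0.0, 337.8, 196.5], [0.0, 0.0, 1.0]] [[0.238, -0.938, -0.251, 62.705], [0.971, 0.23, 0.061, 525.556], [0.001, -0.259, 0.966, 373.942], [0.0, 0.0, 0.0, 1.0]] ['intrinsics', 'world_from_camera']
```

View pics/side0.png

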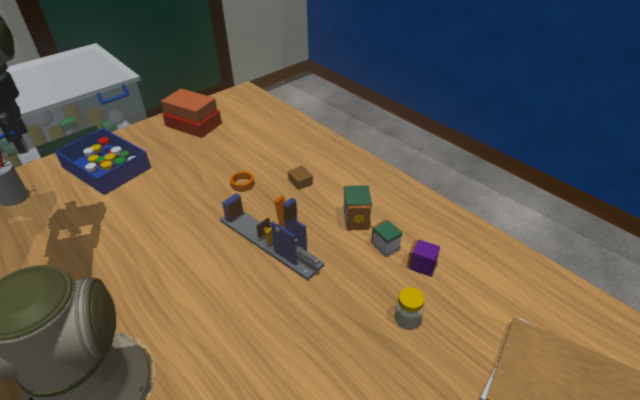

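View pics/top0.png

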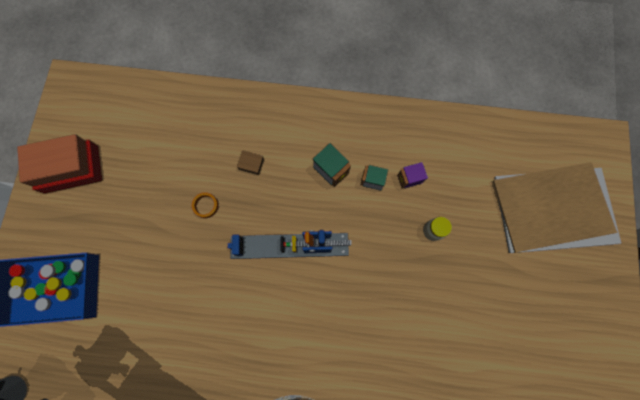

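View pics/wrist0.png

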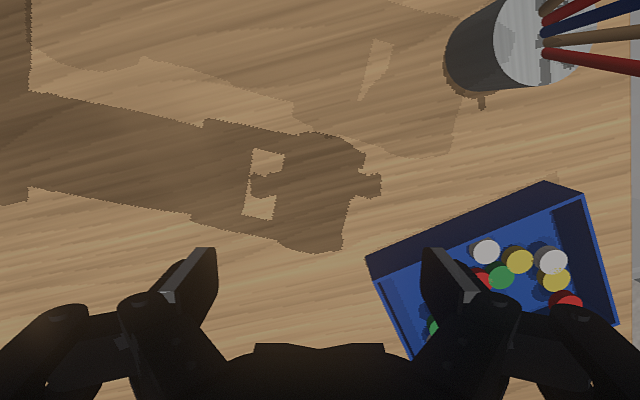

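```bash
cat > h.py <<'E'
import numpy as np,cv2
from rig import *
from scipy.spatial.transform import Rotation as R
def ray(c,u,v):
    K=c["intrinsics"];M=np.array(c["world_from_camera"])
    d=np.array([(u-K[0][2])/K[0][0],-(v-K[1][2])/K[1][1],-1.]);return M[:3,3],M[:3,:3]@d
def onz(c,u,v,z):
    o,d=ray(c,u,v);return o+d*(z-o[2])/d[2]
def dep(c,u,v,D):
    o,d=ray(c,u,v);return o+d*D
def cloud(c,d):
    K=np.array(c["intrinsics"]);M=np.array(c["world_from_camera"])
    v,u=np.mgrid[:d.shape[0],:d.shape[1]]
    P=np.stack([(u-K[0,2])/K[0,0],-(v-K[1,2])/K[1,1],-np.ones_like(u,float)],-1)*d[...,None]
    return P@M[:3,:3].T+M[:3,3]
def crop(p,x0,y0,w,h,s,name):
    cv2.imwrite(name,cv2.resize(p[y0:y0+h,x0:x0+w,::-1],None,fx=s,fy=s,interpolation=cv2.INTER_CUBIC))
E
python3 - <<'E'
from h import *
p=cv2.imread("pics/side0.png")[:,:,::-1];crop(p,210,165,240,170,3.3,"pics/s0c.png")
p=cv2.imread("pics/top0.png")[:,:,::-1];crop(p,220,130,240,140,3.3,"pics/t0c.png")
E
```

```text
(no output)
```

View pics/s0c.png

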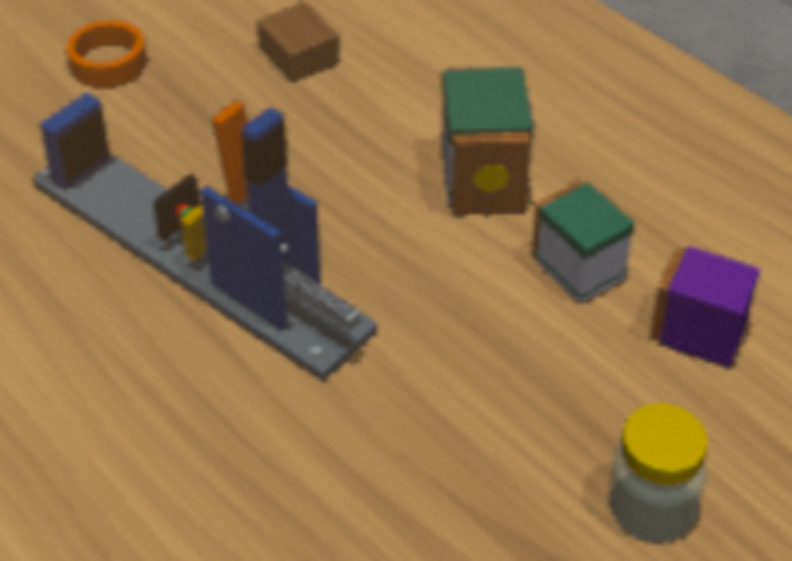

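View pics/t0c.png

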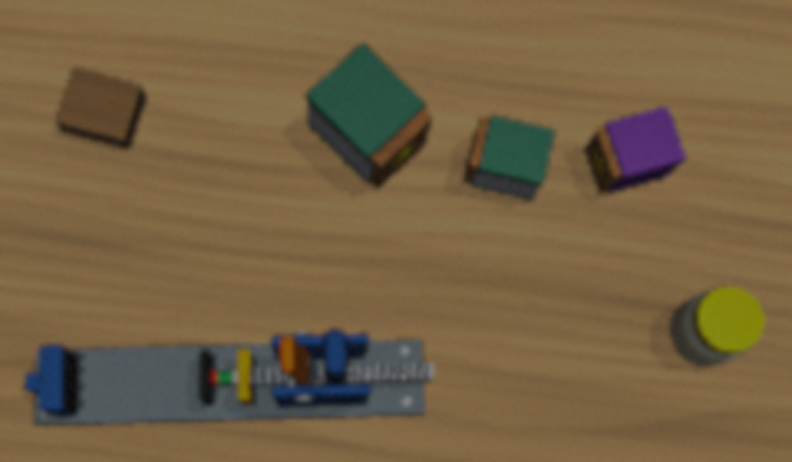

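Run:
```python
from h import *
def rect(m):
    cs,_=cv2.findContours(m.astype(np.uint8),cv2.RETR_EXTERNAL,cv2.CHAIN_APPROX_NONE)
    return max(cs,key=cv2.contourArea)
for n in("top","side"):
    c=calibration(n);p=cv2.imread(f"pics/{n}0.png");d=np.load(f"pics/{n}0.npy")
    hsv=cv2.cvtColor(p,cv2.COLOR_BGR2HSV);H,S,V=cv2.split(hsv)
    P=cloud(c,d)
    print(n,"worktop z near clamp",np.median(P[225:235,380:400,2]) if n=="top" else "")
    reg=np.zeros(H.shape,bool)
    if n=="top": reg[220:270,215:365]=1
    else: reg[185:290,210:330]=1
    nb=reg&((S<90)|((H>85)&(H<125)&(S<120)))&(P[...,2]>4)&(P[...,2]<22)
    q=onz
    k=rect(nb)[:,0,:]
    pts=np.array([onz(c,u,v,12)[:2] for u,v in np.argwhere(nb)[:,::-1]],np.float32)
    r=cv2.minAreaRect(pts);print(" bed",r,cv2.boxPoints(r).round(0).tolist(),nb.sum())
    # blue
    g=(H>35)&(H<90)&(S>60)
    g[:, :355]=0 
    if n=="top": g[:160]=0;g[200:]=0;g[:,395:]=0
    else: g[:,:368]=0;g[:215]=0;g[262:]=0;g[:,405:]=0
    pts=np.array([onz(c,u,v,60)[:2] for u,v in np.argwhere(g)[:,::-1]],np.float32)
    r=cv2.minAreaRect(pts);print(" lid",r,cv2.boxPoints(r).round(0).tolist(),g.sum(),"depth z",np.median(P[g][:,2]),P[g].mean(0))
    pu=(H>125)&(H<160)&(S>80);print("purple",P[pu].mean(0))
    br=reg
```

```text
top worktop z near clamp -0.6731608998542242
 bed ((480.1338195800781, 73.11051940917969), (60.31118392944336, 308.7176818847656), 8.130786895751953) [[428.0, 222.0], [472.0, -84.0], [532.0, -75.0], [488.0, 230.0]] 1637
 lid ((682.2078247070312, -132.5253143310547), (50.74245071411133, 47.75171661376953), 83.43634033203125) [[656.0, -155.0], [703.0, -160.0], [709.0, -110.0], [661.0, -105.0]] 336 depth z 60.13382955744754 [ 680.56384014 -131.72061606   65.63951104]
purple [ 653.2453698  -119.61307068   56.56006513]
side worktop z near clamp 
 bed ((538.7984008789062, 101.18037414550781), (189.64523315429688, 355.6807556152344), 8.161423683166504) [[420.0, 264.0], [470.0, -88.0], [658.0, -61.0], [607.0, 291.0]] 1382
 lid ((684.1177368164062, -133.75210571289062), (55.60885238647461, 50.454307556152344), 81.83074951171875) [[655.0, -158.0], [705.0, -165.0], [713.0, -110.0], [663.0, -103.0]] 341 depth z 62.93785656162049 [ 676.23308767 -139.97880698   69.4623209 ]
purple [ 680.53735187 -219.14942319   52.36757338]
```

```bash
cat >> h.py <<'E'
YD=np.array([-.1414,.98995]);XD=np.array([.98995,.1414]);O=np.array([478.7,83.0])
def cl(x,y): return O+x*XD+y*YD
def rdown(zdir):
    z=np.array([*zdir,0.]);z/=np.linalg.norm(z);x=np.array([0,0,-1.]);return np.stack([x,np.cross(z,x),z],1)
def rot(s=None):
    q=(s or sense())["ee_rot"];return R.from_quat([*q[1:],q[0]]).as_matrix()
def plan(pos,Rt,s=None):
    s=s or sense();A=rot(s)
    l=A.T@(np.array(pos)-s["eef_pos"])/300
    r=R.from_matrix(A.T@Rt).as_rotvec()/.5
    print("t",round(s["time_s"],2),"pos",s["eef_pos"].round(1),"F",s["force"].round(1),"g",round(s["grip_width"],3));print("lin",l.round(4),"rot",r.round(4))
E
python3 - <<'E'
from h import *
print(rot().round(3))
for z in((.993,-.12),(-.993,.12)):plan([683.6,-129,200],rdown(z))
for z in((.993,-.12),(-.993,.12)):plan([400,190,230],rdown(z))
E
python3 -m jog --help | head -20
```

```text
[[-0.    -0.971  0.238]
 [-0.001  0.238  0.971]
 [-1.     0.    -0.001]]
t 0.15 pos [125.1 509.7 230.9] F [0.2 0.4 0.1] g 0.998
lin [ 0.1039 -2.3156 -1.6235] rot [ 2.9005e+00 -1.8000e-03  1.0000e-03]
t 0.15 pos [125.1 509.7 230.9] F [0.2 0.4 0.1] g 0.998
lin [ 0.1039 -2.3156 -1.6235] rot [-3.3826e+00 -1.0000e-03 -1.9000e-03]
t 0.15 pos [125.1 509.7 230.9] F [0.2 0.4 0.1] g 0.998
lin [ 0.0034 -1.144  -0.8164] rot [ 2.9005e+00 -1.8000e-03  1.0000e-03]
t 0.15 pos [125.1 509.7 230.9] F [0.2 0.4 0.1] g 0.998
lin [ 0.0034 -1.144  -0.8164] rot [-3.3826e+00 -1.0000e-03 -1.9000e-03]invalid input: not JSON, or not a number
```

```bash
A='{"linear":[0,-1,-0.71],"rotation":[1,0,0],"grip":85}'; python3 -m jog '[{"linear":[0,-1,-0.71],"rotation":[1,0,0],"grip":85},{"linear":[0,-1,-0.71],"rotation":[1,0,0],"grip":85},{"linear":[0,-1,-0.71],"rotation":[1,0,0],"grip":85},{"linear":[0,-1,-0.71],"rotation":[1,0,0],"grip":85},{"linear":[0,-1,-0.71],"rotation":[1,0,0],"grip":85},{"linear":[0,-1,-0.71],"rotation":[1,0,0],"grip":85},{"linear":[0,-1,-0.71],"rotation":[1,0,0],"grip":85},{"linear":[0,-1,-0.71],"rotation":[1,0,0],"grip":85},{"linear":[0,-1,-0.71],"rotation":[1,0,0],"grip":85},{"linear":[0,-1,-0.71],"rotation":[1,0,0],"grip":85}]'
python3 - <<'E'
from h import *
print(sense()["joints"])
plan([683.6,-129,230],rdown((.993,-.12)))
E
```

```text
time_s: 0.98
eef_pos: [368.7, 227.5, 230.8]
ee_rot: [0.648, -0.284, 0.648, 0.283]
force: [-1.9, -0.5, -0.5]
grip_width: 0.991
[ 0.28222975  0.10962208  1.75226774 -0.00205402  1.28007285 -0.54157498]
t 0.98 pos [368.7 227.5 230.8] F [-1.9 -0.5 -0.5] g 0.991
lin [ 0.0053 -1.5774 -0.1597] rot [ 1.8893e+00 -1.1000e-03  4.0000e-03]
```

```bash
python3 -m jog '[{"linear":[0,-1,-0.1],"rotation":[1,0,0],"grip":85},{"linear":[0,-1,-0.1],"rotation":[1,0,0],"grip":85},{"linear":[0,-1,-0.1],"rotation":[1,0,0],"grip":85},{"linear":[0,-1,-0.1],"rotation":[1,0,0],"grip":85},{"linear":[0,-1,-0.1],"rotation":[1,0,0],"grip":85},{"linear":[0,-1,-0.1],"rotation":[1,0,0],"grip":85},{"linear":[0,-1,-0.1],"rotation":[1,0,0],"grip":85},{"linear":[0,-1,-0.1],"rotation":[1,0,0],"grip":85},{"linear":[0,-1,-0.1],"rotation":[1,0,0],"grip":85}]'
python3 - <<'E'
from h import *
print(sense()["joints"])
plan([683.6,-129,200],rdown((.993,-.12)))
E
```

```text
time_s: 1.73
eef_pos: [569.9, -0.6, 230.2]
ee_rot: [0.698, -0.114, 0.698, 0.112]
force: [-0.7, 1.0, 0.4]
grip_width: 0.993
[-0.20549748  0.41379138  1.35833672 -0.00222896  1.36997805 -0.52629194]
t 1.73 pos [569.9  -0.6 230.2] F [-0.7  1.   0.4] g 0.993
lin [ 0.101  -0.5257  0.2246] rot [ 0.883  -0.0023  0.0039]
```

```bash
python3 -m jog '[{"linear":[0.1,-0.526,0.225],"rotation":[0.883,0,0],"grip":85},{"linear":[0.1,-0.526,0.225],"rotation":[0.883,0,0],"grip":85},{"linear":[0.1,-0.526,0.225],"rotation":[0.883,0,0],"grip":85},{"linear":[0.1,-0.526,0.225],"rotation":[0.883,0,0],"grip":85},{"linear":[0.1,-0.526,0.225],"rotation":[0.883,0,0],"grip":85},{"linear":[0.1,-0.526,0.225],"rotation":[0.883,0,0],"grip":85}]'
python3 - <<'E'
from h import *
plan([683.6,-129,200],rdown((.993,-.12)))
c=calibration("wrist");p,d=capture("wrist");cv2.imwrite("pics/w1.png",p[:,:,::-1]);np.save("pics/w1.npy",d)
np.save("pics/w1M.npy",c["world_from_camera"])
hsv=cv2.cvtColor(p,cv2.COLOR_RGB2HSV);H,S,V=cv2.split(hsv);P=cloud(c,d)
g=((H>50)&(H<90)&(S>60)&(P[...,2]>40)&(P[...,2]<70)).astype(np.uint8)
n,lab,st,ce=cv2.connectedComponentsWithStats(g)
for i in range(1,n):
    if st[i,4]>300:
        m=lab==i;print(st[i],np.median(P[m][:,2]))
        pts=np.array([onz(c,u,v,60)[:2] for u,v in np.argwhere(m)[:,::-1]],np.float32)
        r=cv2.minAreaRect(pts);print(r,cv2.boxPoints(r).round(1).tolist())
E
```

```text
time_s: 2.23
eef_pos: [684.1, -130.0, 197.8]
ee_rot: [0.704, 0.043, 0.707, -0.044]
force: [-0.1, 0.1, -0.4]
grip_width: 0.993
t 2.23 pos [ 684.1 -130.   197.8] F [-0.1  0.1 -0.4] g 0.993
lin [-0.0073  0.003  -0.002 ] rot [-0.0034 -0.0075  0.0029]
[ 293  157   54   60 3132] 61.07785217039407
((685.0938720703125, -131.2567138671875), (51.796024322509766, 45.447452545166016), 83.10423278808594) [[659.4000244140625, -154.1999969482422], [704.5, -159.6999969482422], [710.7999877929688, -108.30000305175781], [665.5999755859375, -102.80000305175781]]
```

View pics/w1.png

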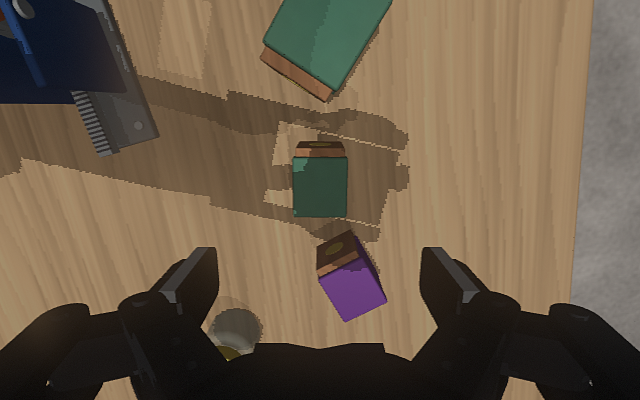

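Run:
```python
from h import *
plan([685.6,-127.3,18],rdown((.993,-.1198)))
```

```text
t 2.28 pos [ 683.6 -128.4  199. ] F [-0.3  0.1 -0. ] g 0.995
lin [0.6034 0.0053 0.0078] rot [-0.0003 -0.0056  0.0026]
```

```bash
python3 -m jog '[{"linear":[0.3,0.005,0.008],"rotation":[0,-0.006,0.003],"grip":85},{"linear":[0.603,0.005,0.008],"rotation":[0,-0.006,0.003],"grip":85},{"linear":[0.603,0.005,0.008],"rotation":[0,-0.006,0.003],"grip":85},{"linear":[0.603,0.005,0.008],"rotation":[0,-0.006,0.003],"grip":85},{"linear":[0.603,0.005,0.008],"rotation":[0,-0.006,0.003],"grip":85},{"linear":[0.603,0.005,0.008],"rotation":[0,-0.006,0.003],"grip":85},{"linear":[0.603,0.005,0.008],"rotation":[0,-0.006,0.003],"grip":85}]' 30
python3 - <<'E'
from h import *
plan([685.6,-127.3,18],rdown((.993,-.1198)))
c=calibration("wrist");p,d=capture("wrist");cv2.imwrite("pics/w2.png",p[:,:,::-1])
E
```

```text
time_s: 2.87
eef_pos: [685.7, -125.9, 19.4]
ee_rot: [0.706, 0.042, 0.706, -0.042]
force: [1.0, -0.1, 1.3]
grip_width: 0.992
t 2.87 pos [ 685.7 -125.9   19.4] F [ 1.  -0.1  1.3] g 0.992
lin [ 0.0046 -0.0048  0.0003] rot [ 0.0031  0.0016 -0.0004]
```

View pics/w2.png

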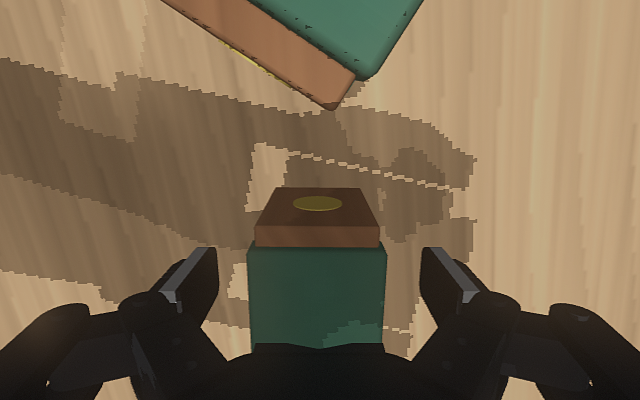

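Tin sits centred between the fingers (columns 248–386, fingers 218/420), plaque toward the image top. Close.

```bash
python3 -m jog '[{"linear":[0,0,0],"rotation":[0,0,0],"grip":35},{"linear":[0,0,0],"rotation":[0,0,0],"grip":35},{"linear":[0,0,0],"rotation":[0,0,0],"grip":35},{"linear":[0,0,0],"rotation":[0,0,0],"grip":35},{"linear":[0,0,0],"rotation":[0,0,0],"grip":35},{"linear":[0,0,0],"rotation":[0,0,0],"grip":35},{"linear":[0,0,0],"rotation":[0,0,0],"grip":35},{"linear":[0,0,0],"rotation":[0,0,0],"grip":35}]' 35
python3 - <<'E'
from h import *
s=sense();plan(s["eef_pos"]+[0,0,180],rot())
E
```

```text
time_s: 3.58
eef_pos: [687.0, -126.5, 22.5]
ee_rot: [0.708, 0.042, 0.704, -0.042]
force: [-2.4, 2.0, 6.9]
grip_width: 0.536
t 3.58 pos [ 687.  -126.5   22.5] F [-2.4  2.   6.9] g 0.536
lin [-6.0e-01 -4.0e-04  3.1e-03] rot [0. 0. 0.]
```

```bash
python3 -m jog '[{"linear":[-0.1,0,0],"rotation":[0,0,0],"grip":35},{"linear":[-0.2,0,0],"rotation":[0,0,0],"grip":35},{"linear":[-0.32,0,0],"rotation":[0,0,0],"grip":35},{"linear":[-0.46,0,0],"rotation":[0,0,0],"grip":35},{"linear":[-0.6,0,0],"rotation":[0,0,0],"grip":35},{"linear":[-0.6,0,0],"rotation":[0,0,0],"grip":35}]' 35
python3 - <<'E'
from h import *
plan([*cl(0,74),200],rdown(XD))
E
```

```text
time_s: 4.08
eef_pos: [688.4, -127.1, 212.6]
ee_rot: [0.713, 0.04, 0.699, -0.044]
force: [0.0, -0.5, -0.9]
grip_width: 0.535
t 4.08 pos [ 688.4 -127.1  212.6] F [ 0.  -0.5 -0.9] g 0.535
lin [ 0.0219  0.8509 -0.8411] rot [-0.5213  0.0383  0.0133]
```

```bash
python3 -m jog '[{"linear":[0,0.05,-0.05],"rotation":[-0.05,0.03,0.013],"grip":35},{"linear":[0,0.13,-0.13],"rotation":[-0.1,0.038,0.013],"grip":35},{"linear":[0,0.22,-0.22],"rotation":[-0.16,0.038,0.013],"grip":35},{"linear":[0,0.31,-0.31],"rotation":[-0.22,0.038,0.013],"grip":35},{"linear":[0,0.4,-0.4],"rotation":[-0.28,0.038,0.013],"grip":35},{"linear":[0,0.49,-0.49],"rotation":[-0.34,0.038,0.013],"grip":35},{"linear":[0,0.58,-0.58],"rotation":[-0.4,0.038,0.013],"grip":35},{"linear":[0,0.67,-0.66],"rotation":[-0.46,0.038,0.013],"grip":35},{"linear":[0,0.75,-0.74],"rotation":[-0.52,0.038,0.013],"grip":35},{"linear":[0,0.81,-0.8],"rotation":[-0.52,0.038,0.013],"grip":35},{"linear":[0,0.851,-0.841],"rotation":[-0.52,0.038,0.013],"grip":35},{"linear":[0,0.851,-0.841],"rotation":[-0.52,0.038,0.013],"grip":35},{"linear":[0,0.851,-0.841],"rotation":[-0.52,0.038,0.013],"grip":35}]' 35
python3 - <<'E'
from h import *
plan([*cl(0,74),200],rdown(XD))
for n in("wrist","side","top"):
    c=calibration(n);p,d=capture(n);cv2.imwrite(f"pics/{n}3.png",p[:,:,::-1]);np.save(f"pics/{n}3.npy",d);np.save(f"pics/{n}3M.npy",c["world_from_camera"])
plan([*cl(0,74),200],rdown(XD))
E
```

```text
time_s: 5.17
eef_pos: [467.9, 156.7, 206.7]
ee_rot: [0.706, -0.05, 0.705, 0.05]
force: [0.4, -1.0, -1.1]
grip_width: 0.532
t 5.17 pos [467.9 156.7 206.7] F [ 0.4 -1.  -1.1] g 0.532
lin [ 0.0223 -0.0015  0.0009] rot [0.0013 0.0011 0.0006]
t 5.32 pos [468.7 155.6 206.5] F [ 0.4  0.  -1.5] g 0.534
lin [ 0.0215  0.0023 -0.0011] rot [-0.0033  0.0003  0.0007]
```

View pics/wrist3.png

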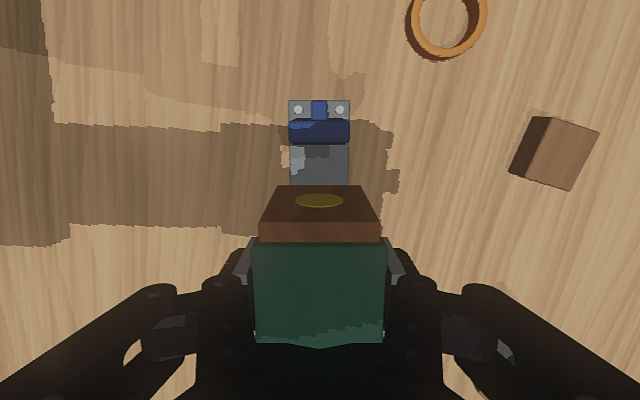

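View pics/side3.png

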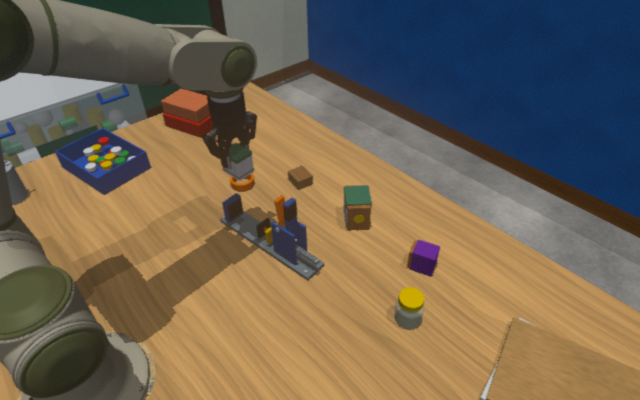

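Run:
```python
from h import *
c=dict(calibration("wrist"));c["world_from_camera"]=np.load("pics/wrist3M.npy")
def f(u,v,z):
    w=onz(c,u,v,z)[:2]-O;return (w@XD).round(1),(w@YD).round(1)
print("bed far end z12 (0,145)",f(289,100,12),f(349,100,12))
print("anvil top back (±25,128) z75",f(289,120,75),f(350,120,75))
d=np.load("pics/wrist3.npy");P=cloud(c,d)
print("anvil depth",P[130,319],P[122,319],P[140,319],"bed",P[165,300])
zt=206.5+37.5
print("depth lid z",P[290,320], "plaque front",P[200,300],P[215,300])
print("plaque front top edge",f(259,222,zt),f(380,222,zt),"lid front",f(253,241,zt),f(386,241,zt))
# anvil cols detailed
p=cv2.imread("pics/wrist3.png");print(p[95:190:3,312].tolist())
```

```text
bed far end z12 (0,145) (np.float64(-27.7), np.float64(145.8)) (np.float64(30.0), np.float64(145.8))
anvil top back (±25,128) z75 (np.float64(-22.7), np.float64(129.4)) (np.float64(25.7), np.float64(129.5))
anvil depth [462.61801579 203.52645124  74.45321223] [461.7159909  209.78280626  75.65938786] [463.73390403 195.76550874  75.50662286] bed [449.23034109 162.17675051  11.45662356]
depth lid z [468.9184207  160.7703206  244.89388944] plaque front [457.42099193 184.03951468 217.02481197] [458.43315353 183.48920193 234.58861994]
plaque front top edge (np.float64(-18.9), np.float64(103.0)) (np.float64(21.1), np.float64(103.0)) lid front (np.float64(-21.2), np.float64(96.2)) (np.float64(23.5), np.float64(96.3))
[[96, 128, 156], [99, 132, 160], [101, 64, 48], [114, 72, 55], [115, 73, 56], [115, 73, 54], [113, 72, 55], [113, 72, 54], [97, 63, 52], [107, 71, 54], [93, 62, 50], [71, 50, 45], [70, 51, 45], [70, 48, 44], [69, 48, 42], [65, 47, 42], [22, 27, 33], [68, 68, 68], [68, 68, 68], [68, 68, 69], [67, 68, 68], [86, 86, 84], [84, 84, 81], [83, 83, 81], [84, 84, 82], [83, 83, 81], [82, 83, 81], [82, 83, 80], [82, 82, 80], [82, 81, 79], [37, 48, 63], [31, 44, 61]]
```

```bash
python3 -m jog '[{"linear":[0.08,-0.002,0],"rotation":[0,0,0],"grip":35},{"linear":[0.18,-0.002,0],"rotation":[0,0,0],"grip":35},{"linear":[0.28,-0.002,0],"rotation":[0,0,0],"grip":35},{"linear":[0.38,-0.002,0],"rotation":[0,0,0],"grip":35},{"linear":[0.46,-0.002,0],"rotation":[0,0,0],"grip":35},{"linear":[0.51,-0.002,0],"rotation":[0,0,0],"grip":35},{"linear":[0.54,-0.002,0],"rotation":[0,0,0],"grip":35},{"linear":[0.55,-0.002,0],"rotation":[0,0,0],"grip":35},{"linear":[0.56,-0.002,0],"rotation":[0,0,0],"grip":35},{"linear":[0.57,-0.002,0],"rotation":[0,0,0],"grip":35},{"linear":[0.57,-0.002,0],"rotation":[0,0,0],"grip":35}]' 35
python3 - <<'E'
from h import *
plan([*cl(0,74),34.5],rdown(XD))
for n in("wrist",):
    c=calibration(n);p,d=capture(n);cv2.imwrite(f"pics/{n}4.png",p[:,:,::-1]);P=cloud(c,d);print(P[290,320])
plan([*cl(0,74),34.5],rdown(XD))
E
```

```text
time_s: 6.23
eef_pos: [469.1, 154.9, 35.8]
ee_rot: [0.706, -0.05, 0.705, 0.049]
force: [-0.3, 0.3, -0.6]
grip_width: 0.536
t 6.23 pos [469.1 154.9  35.8] F [-0.3  0.3 -0.6] g 0.536
lin [ 0.0043  0.0049 -0.0024] rot [-0.0037  0.0021  0.0007]
[470.10644208 159.26391228  74.42153281]
t 6.28 pos [469.1 155.   36. ] F [ 0.5  0.2 -1.3] g 0.534
lin [ 0.0049  0.0047 -0.0024] rot [-0.0035  0.0023  0.0007]
```

View pics/wrist4.png

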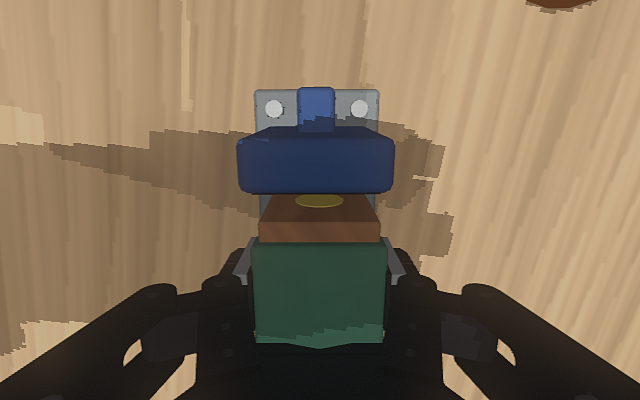

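```bash
python3 -m jog '[{"linear":[0.004,0,-0.003],"rotation":[0,0,0],"grip":35},{"linear":[0.008,0,-0.003],"rotation":[0,0,0],"grip":35},{"linear":[0.008,0,-0.003],"rotation":[0,0,0],"grip":35}]' 35
python3 - <<'E'
from h import *
plan([*cl(0,74),34.5],rdown(XD))
E
```

```text
time_s: 6.53
eef_pos: [468.6, 154.9, 34.4]
ee_rot: [0.706, -0.05, 0.705, 0.049]
force: [-1.9, 0.1, 6.1]
grip_width: 0.537
t 6.53 pos [468.6 154.9  34.4] F [-1.9  0.1  6.1] g 0.537
lin [-0.0002  0.0046 -0.0004] rot [-0.0031  0.0044  0.001 ]
```

```bash
python3 -m jog '[{"linear":[0,0,0],"rotation":[0,0,0],"grip":52},{"linear":[0,0,0],"rotation":[0,0,0],"grip":60},{"linear":[0,0,0],"rotation":[0,0,0],"grip":72},{"linear":[0,0,0],"rotation":[0,0,0],"grip":76},{"linear":[0,0,0],"rotation":[0,0,0],"grip":76},{"linear":[-0.1,0,0],"rotation":[0,0,0],"grip":76},{"linear":[-0.2,0,0],"rotation":[0,0,0],"grip":76},{"linear":[-0.33,0,0],"rotation":[0,0,0],"grip":76},{"linear":[-0.46,0,0],"rotation":[0,0,0],"grip":85},{"linear":[-0.59,0,0],"rotation":[0,0,0],"grip":85},{"linear":[-0.7,0,0],"rotation":[0,0,0],"grip":85},{"linear":[-0.7,0,0],"rotation":[0,0,0],"grip":85}]' 35
python3 - <<'E'
from h import *
c=calibration("wrist");p,d=capture("wrist");cv2.imwrite("pics/w5.png",p[:,:,::-1]);np.save("pics/w5.npy",d);np.save("pics/w5M.npy",c["world_from_camera"])
p,d=capture("side");crop(p,200,150,160,140,4,"pics/s5.png")
s=sense();print(s["joints"])
plan([*cl(0,-86.5),250],rdown(YD))
plan([*cl(0,-86.5),250],rdown(-YD))
E
```

```text
time_s: 7.53
eef_pos: [470.1, 155.2, 250.9]
ee_rot: [0.71, -0.05, 0.701, 0.05]
force: [-0.7, 0.5, -0.4]
grip_width: 0.996
[ 8.17838832e-02  2.30087138e-01  1.57020700e+00 -4.02467149e-04
  1.33727155e+00 -5.84951705e-02]
t 7.63 pos [468.2 155.  244.9] F [-0.6 -1.  -0.9] g 0.996
lin [-0.0166 -0.5308  0.0015] rot [-3.1446  0.0053  0.0073]
t 7.63 pos [468.2 155.  244.9] F [-0.6 -1.  -0.9] g 0.996
lin [-0.0166 -0.5308  0.0015] rot [ 3.1386  0.0073 -0.0053]
```

View pics/w5.png

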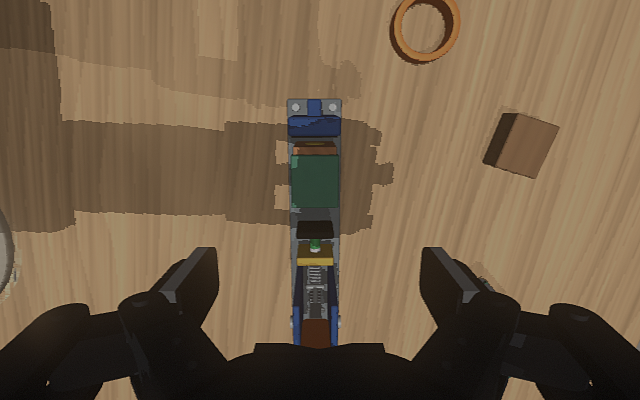

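View pics/s5.png

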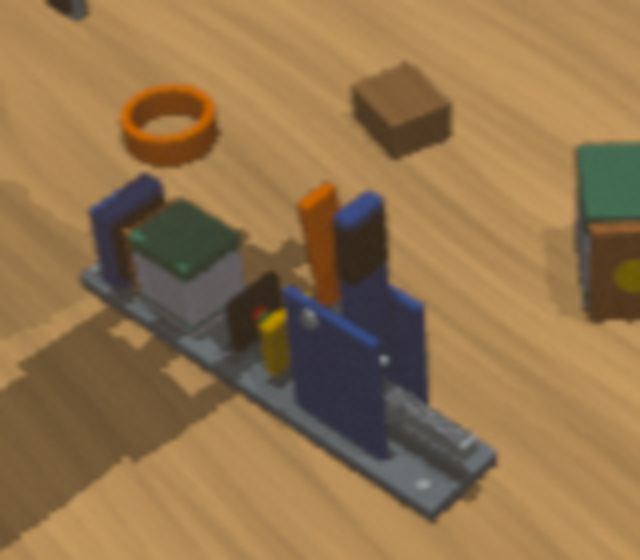

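```bash
python3 -m jog '[{"linear":[0,-0.1,0],"rotation":[-0.25,0.005,0.007],"grip":85},{"linear":[0,-0.2,0],"rotation":[-0.5,0.005,0.007],"grip":85},{"linear":[0,-0.3,0],"rotation":[-0.75,0.005,0.007],"grip":85},{"linear":[0,-0.4,0],"rotation":[-1,0.005,0.007],"grip":85},{"linear":[0,-0.5,0],"rotation":[-1,0.005,0.007],"grip":85},{"linear":[0,-0.52,0],"rotation":[-1,0.005,0.007],"grip":85},{"linear":[0,-0.52,0],"rotation":[-1,0.005,0.007],"grip":85}]'
python3 - <<'E'
from h import *
plan([*cl(1,-82),250],rdown(YD))
c=dict(calibration("wrist"));c["world_from_camera"]=np.load("pics/w5M.npy")
def f(u,v,z):
    w=onz(c,u,v,z)[:2]-O;return (w@XD).round(1),(w@YD).round(1)
p=cv2.imread("pics/w5.png");print([(r,p[r,330].tolist()) for r in range(200,268,2)])
print("lid back",f(320,208,72),"pad front top",[f(320,r,62) for r in(218,221,224)],"head front/back",f(315,257,62),f(315,265,62),"anvil front",f(315,136,75),"plaque front",f(315,143,72))
E
```

```text
time_s: 8.22
eef_pos: [489.7, -0.8, 243.4]
ee_rot: [0.671, -0.22, 0.672, 0.223]
force: [-1.3, 0.6, 0.3]
grip_width: 0.994
t 8.22 pos [489.7  -0.8 243.4] F [-1.3  0.6  0.3] g 0.994
lin [-0.0221  0.0045  0.0097] rot [-2.1515  0.0036 -0.0073]
[(200, [53, 66, 47]), (202, [52, 66, 47]), (204, [53, 67, 48]), (206, [55, 68, 49]), (208, [72, 70, 72]), (210, [69, 70, 69]), (212, [65, 66, 66]), (214, [66, 68, 67]), (216, [66, 67, 68]), (218, [54, 55, 58]), (220, [40, 43, 46]), (222, [16, 24, 31]), (224, [18, 25, 32]), (226, [21, 28, 34]), (228, [18, 26, 33]), (230, [21, 27, 33]), (232, [20, 27, 34]), (234, [24, 32, 37]), (236, [24, 30, 36]), (238, [32, 37, 41]), (240, [56, 58, 59]), (242, [66, 65, 67]), (244, [19, 52, 70]), (246, [26, 56, 71]), (248, [28, 57, 72]), (250, [28, 56, 72]), (252, [29, 58, 72]), (254, [31, 60, 74]), (256, [28, 55, 69]), (258, [62, 127, 157]), (260, [69, 142, 161]), (262, [67, 138, 160]), (264, [70, 146, 170]), (266, [44, 27, 25])]
lid back (np.float64(6.5), np.float64(40.2)) pad front top [(np.float64(6.7), np.float64(26.3)), (np.float64(6.7), np.float64(23.0)), (np.float64(6.7), np.float64(19.7))] head front/back (np.float64(1.3), np.float64(-17.5)) (np.float64(1.3), np.float64(-26.9)) anvil front (np.float64(1.8), np.float64(111.3)) plaque front (np.float64(1.8), np.float64(104.5))
```

```bash
python3 -m jog '[{"linear":[-0.02,0.004,0.01],"rotation":[-0.25,0.003,-0.007],"grip":85},{"linear":[-0.02,0.004,0.01],"rotation":[-0.5,0.003,-0.007],"grip":85},{"linear":[-0.02,0.004,0.01],"rotation":[-0.75,0.003,-0.007],"grip":85},{"linear":[-0.02,0.004,0.01],"rotation":[-1,0.003,-0.007],"grip":85},{"linear":[-0.02,0.004,0.01],"rotation":[-1,0.003,-0.007],"grip":85}]'
python3 -m jog '[{"linear":[0,0,0],"rotation":[-0.25,0,0],"grip":85},{"linear":[0,0,0],"rotation":[-0.5,0,0],"grip":85},{"linear":[0,0,0],"rotation":[-0.75,0,0],"grip":85},{"linear":[0,0,0],"rotation":[-1,0,0],"grip":85},{"linear":[0,0,0],"rotation":[-1,0,0],"grip":85}]'
python3 - <<'E'
from h import *
plan([*cl(1,-82),230],rdown(YD))
E
```

```text
time_s: 8.63
eef_pos: [491.0, 3.3, 248.4]
ee_rot: [0.594, -0.382, 0.596, 0.383]
force: [-0.7, -0.1, 0.2]
grip_width: 0.997
time_s: 9.05
eef_pos: [490.7, 4.2, 247.8]
ee_rot: [0.481, -0.517, 0.482, 0.519]
force: [0.3, 1.2, 0.2]
grip_width: 0.999
t 9.05 pos [490.7   4.2 247.8] F [0.3 1.2 0.2] g 0.999
lin [ 0.0594 -0.0017 -0.0077] rot [-0.1383  0.0023 -0.0071]
```

```bash
python3 -m jog '[{"linear":[0.06,-0.002,-0.008],"rotation":[-0.138,0.002,-0.007],"grip":85},{"linear":[0.06,-0.002,-0.008],"rotation":[-0.138,0.002,-0.007],"grip":85},{"linear":[0.06,-0.002,-0.008],"rotation":[-0.138,0.002,-0.007],"grip":85}]'
python3 - <<'E'
from h import *
c=calibration("wrist");p,d=capture("wrist");cv2.imwrite("pics/w6.png",p[:,:,::-1]);np.save("pics/w6.npy",d);np.save("pics/w6M.npy",c["world_from_camera"])
plan([*cl(1,-82),138],rdown(YD))
E
```

```text
time_s: 9.3
eef_pos: [490.9, 2.4, 229.2]
ee_rot: [0.465, -0.532, 0.465, 0.534]
force: [0.5, 0.3, -0.2]
grip_width: 0.996
t 9.35 pos [491.3   2.3 230. ] F [-1.   0.6  1.1] g 0.999
lin [ 3.065e-01 -1.000e-04 -1.100e-03] rot [-0.0102  0.001  -0.0014]
```

View pics/w6.png

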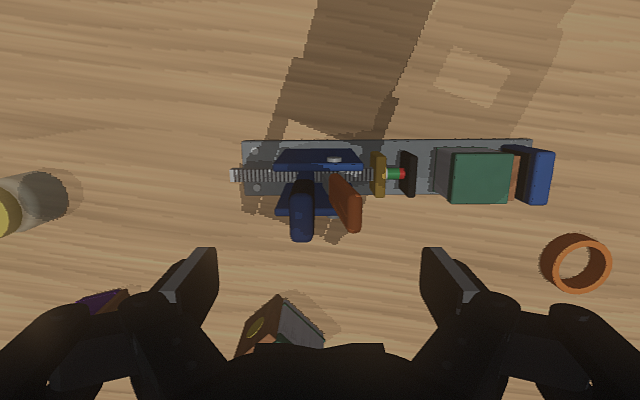

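Run:
```python
from h import *
c=dict(calibration("wrist"));c["world_from_camera"]=np.load("pics/w6M.npy")
def f(u,v,z):
    w=onz(c,u,v,z)[:2]-O;return (w@XD).round(1),(w@YD).round(1)
d=np.load("pics/w6.npy");P=cloud(c,d)
for u,v in((302,200),(302,225),(302,238),(345,190),(352,215)):
    w=P[v,u,:2]-O;print(u,v,P[v,u,2].round(1),w@XD,w@YD)
p=cv2.imread("pics/w6.png")
print([(u,p[225,u].tolist()) for u in range(284,368,2)])
print("grip",f(289,225,185),f(314,225,185))
```

```text
302 200 183.8 -11.065775362006688 -90.789165200163
302 225 185.9 3.5115109055364586 -90.96136255521225
302 238 185.2 11.909700393244872 -91.14609200226772
345 190 160.1 -11.038597517897173 -64.0165074248836
352 215 176.0 0.7854648884335965 -60.81031322707406
[(284, [94, 126, 153]), (286, [99, 131, 159]), (288, [105, 140, 170]), (290, [44, 37, 40]), (292, [55, 41, 41]), (294, [58, 43, 42]), (296, [59, 43, 41]), (298, [60, 45, 43]), (300, [60, 44, 42]), (302, [61, 44, 42]), (304, [59, 44, 42]), (306, [60, 44, 42]), (308, [56, 42, 40]), (310, [54, 41, 40]), (312, [42, 34, 36]), (314, [43, 60, 76]), (316, [61, 84, 104]), (318, [61, 83, 103]), (320, [60, 81, 102]), (322, [61, 83, 104]), (324, [62, 84, 105]), (326, [58, 78, 99]), (328, [103, 137, 166]), (330, [60, 82, 102]), (332, [63, 86, 107]), (334, [63, 86, 106]), (336, [63, 86, 106]), (338, [62, 86, 107]), (340, [63, 87, 107]), (342, [65, 88, 109]), (344, [35, 55, 86]), (346, [24, 42, 71]), (348, [30, 51, 89]), (350, [32, 56, 97]), (352, [33, 59, 99]), (354, [35, 60, 102]), (356, [32, 56, 100]), (358, [33, 56, 97]), (360, [28, 50, 92]), (362, [94, 126, 153]), (364, [99, 132, 158]), (366, [97, 131, 158])]
grip (np.float64(3.8), np.float64(-98.6)) (np.float64(3.9), np.float64(-84.0))
```

```bash
python3 -m jog '[{"linear":[0.08,0,-0.001],"rotation":[-0.01,0,0],"grip":85},{"linear":[0.17,0,-0.001],"rotation":[-0.01,0,0],"grip":85},{"linear":[0.25,0,-0.001],"rotation":[-0.01,0,0],"grip":85},{"linear":[0.3,0,-0.001],"rotation":[-0.01,0,0],"grip":85},{"linear":[0.307,0,-0.004],"rotation":[-0.01,0,0],"grip":72},{"linear":[0.307,0,-0.011],"rotation":[-0.01,0,0],"grip":66},{"linear":[0.307,0,-0.011],"rotation":[-0.01,0,0],"grip":66}]' 40
python3 - <<'E'
from h import *
c=calibration("wrist");p,d=capture("wrist");cv2.imwrite("pics/w7.png",p[:,:,::-1]);np.save("pics/w7.npy",d);np.save("pics/w7M.npy",c["world_from_camera"])
plan([*cl(1,-85),138],rdown(YD))
E
```

```text
time_s: 9.93
eef_pos: [492.5, -1.4, 139.2]
ee_rot: [-0.464, 0.534, -0.464, -0.533]
force: [0.8, -0.2, 1.2]
grip_width: 0.773
t 9.98 pos [492.5  -1.3 139.3] F [0.2 0.2 0.8] g 0.773
lin [0.0044 0.0024 0.0012] rot [-0.0029 -0.0009  0.0032]
```

View pics/w7.png

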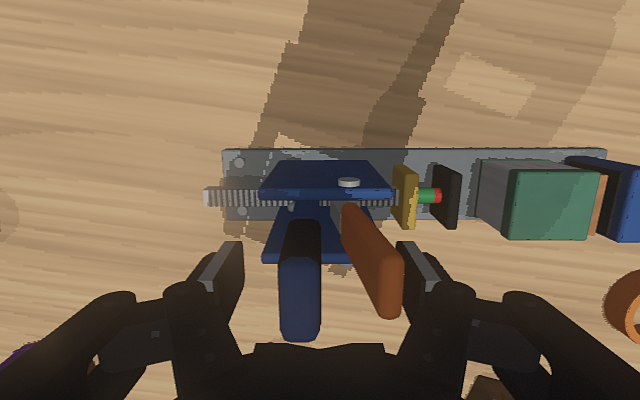

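```bash
python3 -m jog '[{"linear":[0,0,0],"rotation":[0,0,0],"grip":40},{"linear":[0,0,0],"rotation":[0,0,0],"grip":27},{"linear":[0,0,0],"rotation":[0,0,0],"grip":25},{"linear":[0,0,0],"rotation":[0,0,0],"grip":25},{"linear":[0,0,0],"rotation":[0,0,0],"grip":25},{"linear":[0,0,0],"rotation":[0,0,0],"grip":25}]' 40
python3 - <<'E'
from h import *
c=calibration("wrist");p,d=capture("wrist");cv2.imwrite("pics/w8.png",p[:,:,::-1]);np.save("pics/w8.npy",d);np.save("pics/w8M.npy",c["world_from_camera"])
plan([*cl(1,-85),138],rdown(YD))
E
```

```text
time_s: 10.48
eef_pos: [493.1, -0.9, 141.0]
ee_rot: [-0.465, 0.535, -0.463, -0.533]
force: [-1.4, 1.7, 10.1]
grip_width: 0.326
t 10.53 pos [493.1  -0.9 141. ] F [-1.8  0.4  9.5] g 0.327
lin [0.01   0.0047 0.0002] rot [-0.0049  0.0006  0.0084]
```

View pics/w8.png

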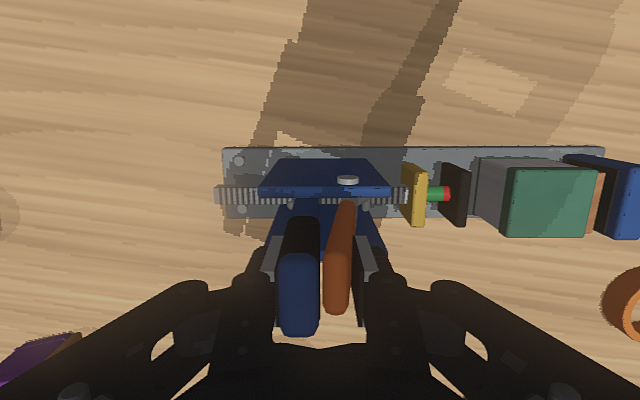

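```bash
python3 -m jog '[{"linear":[0.007,0.003,0],"rotation":[0,0,0.006],"grip":66},{"linear":[0.007,0.003,0],"rotation":[0,0,0.006],"grip":66},{"linear":[0.007,0.003,0],"rotation":[0,0,0.006],"grip":66},{"linear":[0.007,0.003,0],"rotation":[0,0,0.006],"grip":66},{"linear":[0.007,0.003,0],"rotation":[0,0,0.006],"grip":66},{"linear":[0.007,0.003,0],"rotation":[0,0,0.006],"grip":25},{"linear":[0.007,0.003,0],"rotation":[0,0,0.006],"grip":25},{"linear":[0.007,0.003,0],"rotation":[0,0,0.006],"grip":25},{"linear":[0.007,0.003,0],"rotation":[0,0,0.006],"grip":25},{"linear":[0.007,0.003,0],"rotation":[0,0,0.006],"grip":25}]' 40
python3 - <<'E'
from h import *
c=calibration("wrist");p,d=capture("wrist");cv2.imwrite("pics/w9.png",p[:,:,::-1]);np.save("pics/w9.npy",d);np.save("pics/w9M.npy",c["world_from_camera"])
plan([*cl(1,-85),138],rdown(YD))
for n in("w7","w8","w9"):
    p=cv2.imread(f"pics/{n}.png");h=cv2.cvtColor(p,cv2.COLOR_BGR2HSV)
    m=(h[...,0]>18)&(h[...,0]<30)&(h[...,1]>150)&(h[...,2]>70);m[:,:385]=0;m[:,480:]=0;m[:150]=0;m[240:]=0
    c["world_from_camera"]=np.load(f"pics/{n}M.npy");P=cloud(c,np.load(f"pics/{n}.npy"))
    w=P[m][:,:2]-O;print(n,m.sum(),np.percentile(w@YD,[3,50,97]).round(1), "tin lid", end=" ")
    m=(h[...,0]>50)&(h[...,0]<90)&(h[...,1]>60);m[:,:495]=0
    Q=P[m];Q=Q[(Q[:,2]>66)&(Q[:,2]<78)];w=Q[:,:2]-O;print(np.percentile(w@YD,[2,98]).round(1),np.percentile(w@XD,[2,98]).round(1))
E
```

```text
time_s: 11.37
eef_pos: [492.5, -0.9, 139.7]
ee_rot: [-0.465, 0.534, -0.463, -0.533]
force: [-1.2, -0.4, 8.6]
grip_width: 0.326
t 11.42 pos [492.5  -0.8 139.7] F [-1.9  0.6  8.8] g 0.328
lin [ 0.0057  0.0026 -0.0002] rot [-0.0059  0.0019  0.0044]
w7 704 [-28.5 -25.2 -19.3] tin lid [41.1 91. ] [-21.4  22.3]
w8 302 [-21.2 -19.6 -11.8] tin lid [41.1 91. ] [-21.4  22.7]
w9 222 [-13.6 -12.   -4.2] tin lid [41.1 90.9] [-21.7  22.2]
```

View pics/w9.png

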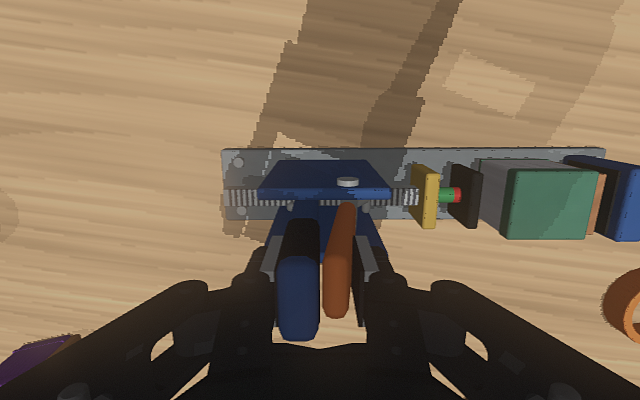

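```bash
python3 -m jog '[{"linear":[0.004,0.002,0],"rotation":[0,0,0.004],"grip":66},{"linear":[0.004,0.002,0],"rotation":[0,0,0.004],"grip":66},{"linear":[0.004,0.002,0],"rotation":[0,0,0.004],"grip":66},{"linear":[0.004,0.002,0],"rotation":[0,0,0.004],"grip":66},{"linear":[0.004,0.002,0],"rotation":[0,0,0.004],"grip":66},{"linear":[0.004,0.002,0],"rotation":[0,0,0.004],"grip":25},{"linear":[0.004,0.002,0],"rotation":[0,0,0.004],"grip":25},{"linear":[0.004,0.002,0],"rotation":[0,0,0.004],"grip":25},{"linear":[0.004,0.002,0],"rotation":[0,0,0.004],"grip":25},{"linear":[0.004,0.002,0],"rotation":[0,0,0.004],"grip":25},{"linear":[0.004,0.002,0],"rotation":[0,0,0.004],"grip":66},{"linear":[0.004,0.002,0],"rotation":[0,0,0.004],"grip":66},{"linear":[0.004,0.002,0],"rotation":[0,0,0.004],"grip":66},{"linear":[0.004,0.002,0],"rotation":[0,0,0.004],"grip":66},{"linear":[0.004,0.002,0],"rotation":[0,0,0.004],"grip":66},{"linear":[0.004,0.002,0],"rotation":[0,0,0.004],"grip":25},{"linear":[0.004,0.002,0],"rotation":[0,0,0.004],"grip":25},{"linear":[0.004,0.002,0],"rotation":[0,0,0.004],"grip":25},{"linear":[0.004,0.002,0],"rotation":[0,0,0.004],"grip":25},{"linear":[0.004,0.002,0],"rotation":[0,0,0.004],"grip":25}]' 40
cat > look.py <<'E'
import sys
from h import *
n=sys.argv[1]
c=dict(calibration("wrist"));p,d=capture("wrist");cv2.imwrite(f"pics/{n}.png",p[:,:,::-1]);P=cloud(c,d)
crop(p,390,140,200,130,4,f"pics/{n}c.png")
plan([*cl(1,-85),138],rdown(YD))
h=cv2.cvtColor(p,cv2.COLOR_RGB2HSV)
m=(h[...,0]>18)&(h[...,0]<30)&(h[...,1]>150)&(h[...,2]>70);m[:,:385]=0;m[:,500:]=0;m[:150]=0;m[240:]=0
w=P[m][:,:2]-O;print(n,m.sum(),np.percentile(w@YD,[3,50,97]).round(1),"lid",end=" ")
m=(h[...,0]>50)&(h[...,0]<90)&(h[...,1]>60);m[:,:495]=0
Q=P[m];Q=Q[(Q[:,2]>66)&(Q[:,2]<78)];w=Q[:,:2]-O;print(np.percentile(w@YD,[2,98]).round(1),np.percentile(w@XD,[2,98]).round(1))
E
python3 look.py w10
```

```text
time_s: 13.08
eef_pos: [492.2, -0.9, 139.3]
ee_rot: [0.465, -0.533, 0.464, 0.533]
force: [-2.3, -1.0, 8.2]
grip_width: 0.33
t 13.13 pos [492.2  -0.9 139.3] F [-2.3 -0.4  8. ] g 0.326
lin [ 0.0045  0.0016 -0.0003] rot [-0.0068  0.0029  0.0026]
w10 204 [ 1.2  2.9 10.7] lid [41.2 91. ] [-21.4  22.5]
```

View pics/w10c.png

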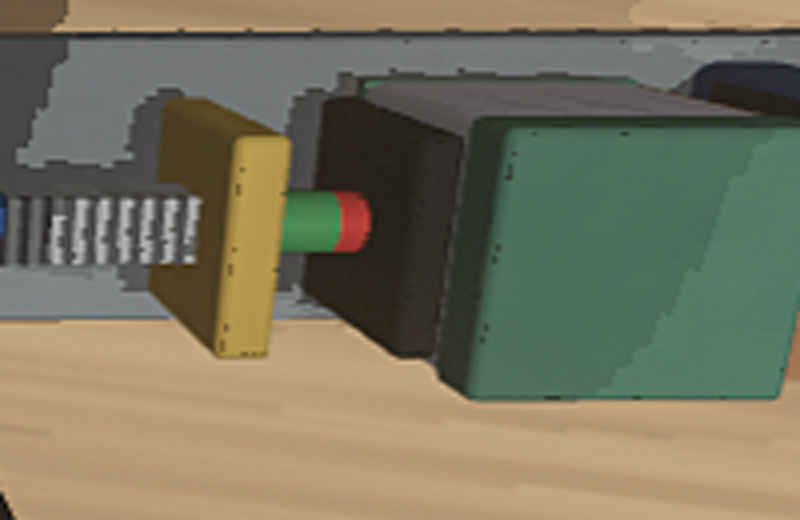

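```bash
python3 -m jog '[{"linear":[0.004,0.002,0],"rotation":[0,0,0.002],"grip":66},{"linear":[0.004,0.002,0],"rotation":[0,0,0.002],"grip":66},{"linear":[0.004,0.002,0],"rotation":[0,0,0.002],"grip":66},{"linear":[0.004,0.002,0],"rotation":[0,0,0.002],"grip":66},{"linear":[0.004,0.002,0],"rotation":[0,0,0.002],"grip":66},{"linear":[0.004,0.002,0],"rotation":[0,0,0.002],"grip":25},{"linear":[0.004,0.002,0],"rotation":[0,0,0.002],"grip":25},{"linear":[0.004,0.002,0],"rotation":[0,0,0.002],"grip":25},{"linear":[0.004,0.002,0],"rotation":[0,0,0.002],"grip":25},{"linear":[0.004,0.002,0],"rotation":[0,0,0.002],"grip":25}]' 40
python3 look.py w11
```

```text
time_s: 13.97
eef_pos: [491.8, -0.9, 139.1]
ee_rot: [0.465, -0.533, 0.464, 0.533]
force: [-2.2, -1.1, 8.0]
grip_width: 0.33
t 14.02 pos [491.8  -0.9 139. ] F [-3.1 -1.2  8.5] g 0.327
lin [ 0.0034  0.0005 -0.0004] rot [-0.0076  0.0038  0.0027]
w11 182 [ 8.5 12.7 18. ] lid [47.2 97.1] [-21.6  22.2]
```

View pics/w11c.png

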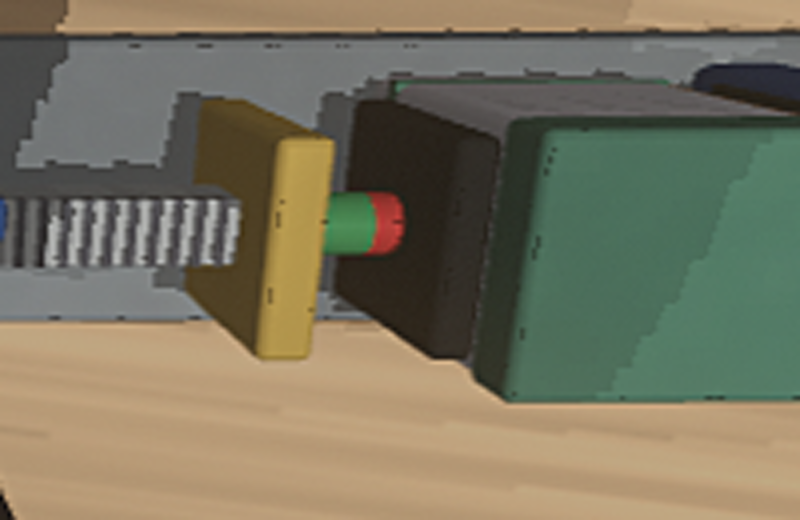

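```bash
python3 -m jog '[{"linear":[0.003,0.001,0],"rotation":[0,0,0.002],"grip":66},{"linear":[0.003,0.001,0],"rotation":[0,0,0.002],"grip":66},{"linear":[0.003,0.001,0],"rotation":[0,0,0.002],"grip":66},{"linear":[0.003,0.001,0],"rotation":[0,0,0.002],"grip":66},{"linear":[0.003,0.001,0],"rotation":[0,0,0.002],"grip":66},{"linear":[0.003,0.001,0],"rotation":[0,0,0.002],"grip":25},{"linear":[0.003,0.001,0],"rotation":[0,0,0.002],"grip":25},{"linear":[0.003,0.001,0],"rotation":[0,0,0.002],"grip":25},{"linear":[0.003,0.001,0],"rotation":[0,0,0.002],"grip":25},{"linear":[0.003,0.001,0],"rotation":[0,0,0.002],"grip":25}]' 40
python3 look.py w12
```

```text
time_s: 14.85
eef_pos: [491.8, -0.9, 139.0]
ee_rot: [0.465, -0.533, 0.463, 0.533]
force: [-2.6, 0.1, 8.4]
grip_width: 0.329
t 14.9 pos [491.8  -0.9 139. ] F [-2.4 -0.8  9.3] g 0.328
lin [ 0.0034  0.0004 -0.0004] rot [-0.0083  0.0046  0.0028]
w12 188 [15.4 20.4 43. ] lid [ 51.5 101.4] [-21.6  22.3]
```

View pics/w12c.png

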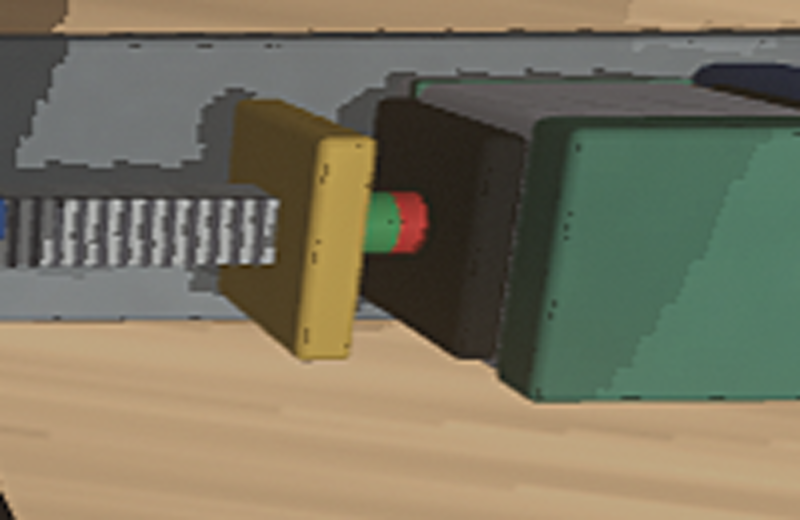

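View pics/w12.png

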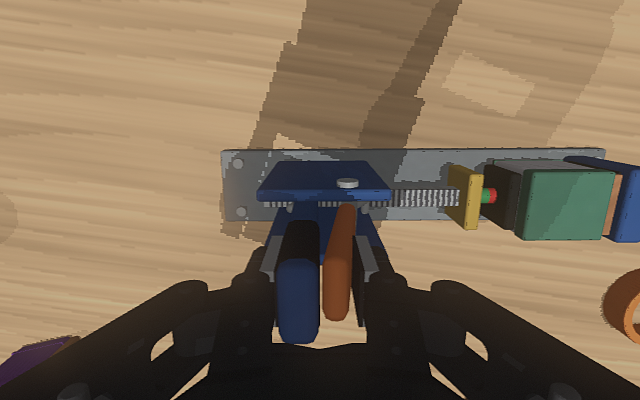

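```bash
python3 -m jog '[{"linear":[0.003,0.001,0],"rotation":[0,0,0.002],"grip":66},{"linear":[0.003,0.001,0],"rotation":[0,0,0.002],"grip":66},{"linear":[0.003,0.001,0],"rotation":[0,0,0.002],"grip":66},{"linear":[0.003,0.001,0],"rotation":[0,0,0.002],"grip":66},{"linear":[0.003,0.001,0],"rotation":[0,0,0.002],"grip":66},{"linear":[0.003,0.001,0],"rotation":[0,0,0.002],"grip":25},{"linear":[0.003,0.001,0],"rotation":[0,0,0.002],"grip":25},{"linear":[0.003,0.001,0],"rotation":[0,0,0.002],"grip":25},{"linear":[0.003,0.001,0],"rotation":[0,0,0.002],"grip":25},{"linear":[0.003,0.001,0],"rotation":[0,0,0.002],"grip":25}]' 40
python3 look.py w13
```

```text
time_s: 15.73
eef_pos: [491.9, -0.9, 139.2]
ee_rot: [0.466, -0.533, 0.463, 0.533]
force: [-2.7, -1.1, 10.6]
grip_width: 0.329
t 15.78 pos [491.9  -0.9 139.3] F [-3.6 -0.2 11.2] g 0.327
lin [ 0.0042  0.0006 -0.0004] rot [-0.009   0.0053  0.0036]
w13 174 [21.4 23.6 43.1] lid [ 51.6 101.4] [-21.7  22.5]
```

View pics/w13c.png

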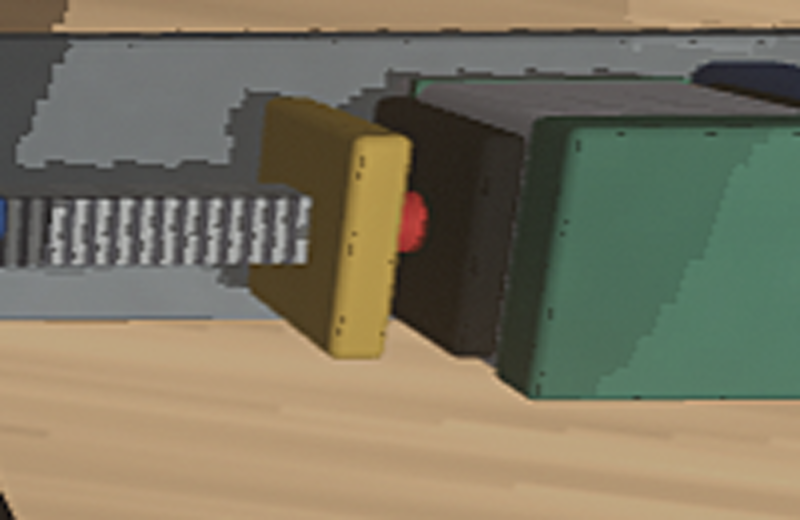

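Run:
```python
from h import *
p,d=capture("side");crop(p,200,150,250,180,3.2,"pics/s14.png")
s=sense();print(s["time_s"],s["grip_width"],s["force"],abs(s["dq"]).max())
```

```text
15.8333 0.33185012065363295 [-2.52091926 -1.05288691 11.24151531] 0.0006080181279010586
```

View pics/s14.png

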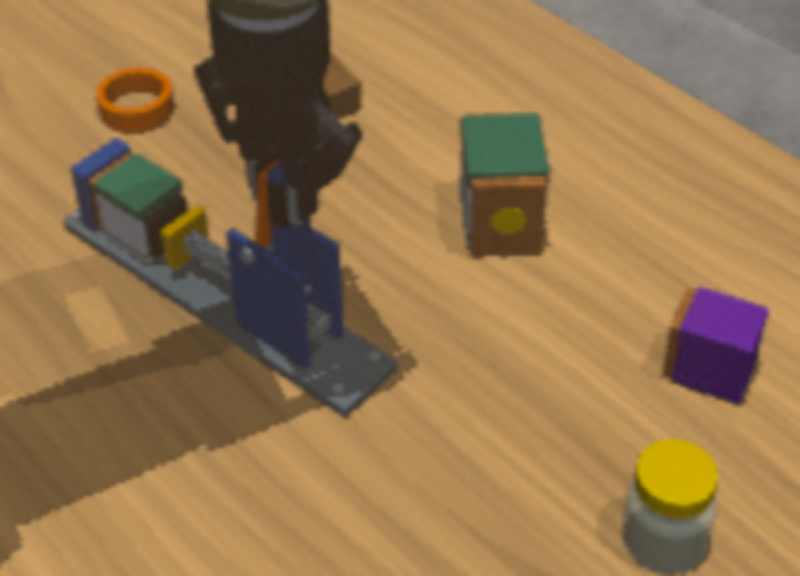

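The side view shows the tin upright, plaque against the anvil and pad pressing it. The fingers still hold the trigger squeezed, and the jar, tape and offcut are where they were. I'm handing in.

```bash
python3 -c "
from rig import finish_job
print(finish_job())"
```

```text
the job is handed in; nothing more can be done
None
```

I stood the small green-lidded tin upright on the clamp bed with its plaque facing the anvil, let go of it, and pumped the trigger with seven full squeezes. I handed the job in at about 15.8 s with the trigger still fully squeezed at a 40 N grip setting and an opening of about 28 mm.

- **Tin:** the last pictures show it upright against the anvil. Its lid did not move during the final pump.
- **Pad:** I estimate it is pushed in about 9.5 mm, from two pixel estimates and the measured jaw travel. That is inside the green band; the red had not entered the jaw.
- **Forces:** the wrist force at the end was about 11 N.
- **Jar, tape and offcut:** they look untouched in the side view, but the offcut was partly hidden behind the gripper in that last picture.
- **Disagreements:** my clamp frame, fitted to the bed in the top view, was about 1–2 mm off what the wrist camera showed. I allowed for that at the grip. Free jaw steps measured about 7.3 mm against the stated 6–7, and the last pressing step about 6 mm, the top of the stated 4–6.

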